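# Open the blue-covered test module

## Task

Two radio modules sit closed on the test bench. Lift the blue cover off the pins of its housing and lay it gently, right way up and flat, in the middle of the pink tray, its long sides in line with the tray's long sides. Set it down, do not drop it, and leave the module with the grey cover closed as it is.

Things in the scene. Friction and masses are not known exactly. Their poses are not given: they have to be found in the camera images.
- blue_cover: Loose blue cover plate seated on its housing, 130 (x) x 96 (y) x 4 mm, 0.3 kg at most, z up, with a black bow handle. Origin: centre of the handle's bar, over the plate's middle, 30 mm above its underside. The bar is 78 (x) x 12 (y) x 12 (z) mm, 20 mm clear of the plate, on 10 mm feet at x = -33 and +33. Two 14 mm holes at x = -50 and +50 sit loosely over the pins. Starts 75 mm over the table.
- blue_housing: Open-topped cast aluminium housing under the blue cover, fixed to the table, 130 (x) x 96 (y) x 45 mm high, green circuit board inside. Origin: centre of its underside, on the table; z up. Two upright 7 mm steel pins at x = -50 and +50, y = 0, reach 12 mm above its rim, 8 mm above the top of a seated cover.
- tray_floor (a point): Centre of the inner floor of the pink shallow tray, 3 mm above the table. The tray is fixed, 236 (x, long side) x 176 (y) mm outside, with 3 mm thick walls that rise 9 mm above its floor; z up. A cover lying in it has its handle bar's centre 30 mm above this point.
- grey_cover: The grey cover, same size and handle as the blue one, seated on an identical fixed housing: the look-alike to leave alone. Origin at the centre of its handle's bar, axes as for the blue cover.
Not all that is in view belongs to the job. Of the things like the blue_cover, leave any that is green; of the rest the larger one is meant. Leave any turquoise look-alike of the blue_housing alone.

How it is judged:
By the outcome, as a careful person would: the job done as asked, in the order asked, and still so for the second after the job is handed in, with the robot touching nothing.
It also fails if it takes over 42 s, if anything falls off the work surface, if the arm or the gripper's body presses on something with over 40 N, if the wrist force passes 120 N, or if a joint passes its speed limit or range.

## Robot

A 6-joint arm with a two-finger parallel gripper is mounted at the origin on the work surface. World frame = base frame: x ahead of the robot, y to its left, z up, the work surface at z = 0. Lengths are in mm, angles in rad, forces in N, time in s.
With the tool pointing down it reaches from about 250 to 850 mm from the base axis. Payload 12.5 kg.
Tool frame: the origin (TCP) lies midway between the tips of the shut fingers; the grasp point (between the pads) lies 19 mm behind it; z points along the fingers, y is the line along which they close (so a half turn about z gives the same grasp; the last joint's range is limited). The gripper opens to 93 mm and grips with 3 to 60 N. Pads are 15 mm wide; open, the fingers measure 128 mm over their backs; the gripper's body (75 mm by 188 mm) begins 65 mm behind the grasp point.
Start: joints at [1.126, 0.351, 1.652, -0, 1.139, -0.085], TCP at [193.616, 514.779, 218.633] pointing down, gripper open.
Joint ranges: [-2.75, 2.75], [-0.79, 2.1], [0.01, 2.65], [-1.57, 4.71], [0.07, 3.14], [-2.87, 2.87]. Speed limits (rad/s): [2.22, 2.22, 2.79, 3.14, 3.14, 3.14].

## Interface

Orientations are given as a rotation vector (axis times angle).
In Python, from plant import bot, vision gives the robot as it stands. The module is installed in compiled form; this text tells all that it offers.
- The arm moves only by the tool carry_out, never from a script. Its arguments are lists of equal length, an entry for each row: "offset": the shift along the world's x, y, z in units of 0.25 m (1.0 is 0.25 m), a list of three; "delta_rot": the turn, a rotation vector about the world's x, y, z in units of pi/2 rad (1.0 is pi/2 rad), a list of three. In form: {"offset": [[dx, dy, dz], ...], "delta_rot": [[ax, ay, az], ...]}. A call has 1 to 20 rows; each row is the pose to reach, as a shift and turn from the pose commanded when the call began; what a row does not reach only later rows make up. A row lasts 1/8 s, in which the tool goes at most 62.5 mm and 10.7 degrees, less where a joint would pass 70% of its speed; a pose out of reach is approached as far as the arm can. A call with a number of a shift or a turn outside -1 to 1 is refused whole. A call with a gripper value outside its range is refused whole. "grip" is the finger opening in mm, from 0 to 93, set as the call begins (left out, the last holds). The fingers move at their own pace and stop on an object; "newtons" is the grip in N (left out, the last holds). Time passes only in rows, so rows that repeat a pose let the fingers close. It gives the time, the measured TCP pose, the force, the opening and the grip force at its end, in the units of the state.
- bot.observe(): the state, without advancing time (a new reading comes with each control period).
- vision.snapshot(name): name is "scene" or "side" or "wrist"; returns a dict with "color" (480x640x3 uint8, blue, green, red), "vfov" (degrees; the focal length in pixels is half the picture's height over the tangent of half this angle, whatever the lens; pixels are square), "cx", "cy" (the principal point, pixels), "rvec" (rotation vector, rad) and "tvec" (3), from world to camera coordinates, as OpenCV has them; the wrist camera has in their place "mount" (4x4, takes a point from camera to tool coordinates, whose origin is the TCP and whose axes are the flange's). Camera axes: x right, y down, z forward; pixel columns grow to the right and rows downward; lengths in mm; the calibration is good to about 2 mm. The wrist camera is an equidistant fisheye: a pixel r from the principal point sees the ray r / f radians off the axis. A picture is of the moment at which its call begins: read the wrist's pose just before it. There is no depth.
- bot.sign_off(): hands the job in; it is judged then, once.
The state is a dict: "clock": time; "joint_positions": joint angles; "joint_vel": joint speeds; "tau": joint torques, N m; "tool_pos": TCP position; "tool_rot": TCP orientation; "force": force on the tool from outside, world axes, zero at the start; "ft_torque": the same for the moment, N m; "opening": opening from 0.0 (shut) to 1.0 (fully open); "gripper_force": force on a finger pad.
Only numpy, scipy, OpenCV 4.12 (cv2) and the standard library are available. Lean on these libraries where they do the work, as an engineer would, in place of code of your own. Each camera call takes 0.05 s, during which the arm holds its last target. There are 200 camera calls.

## Working session

There is one attempt and no reset: what is moved stays moved. The work goes in short steps, Python scripts to look and compute and a tool call to move; the robot and the scene stay as the last step left them, time stands still between calls to the robot, and variables do not carry over. Pictures are saved under pics/ and viewed, at most 10 in all, crops included, and the job is handed in when it is done.

Besides the shell and the picture viewer there is one more tool, called after ">>>" in YAML: its name, and indented under it one key for each argument. carry_out: Moves the arm, as the interface text tells. Its arguments: {"type":"object","properties":{"offset":{"type":"array"},"delta_rot":{"type":"array"},"grip":{"type":"number"},"newtons":{"type":"number"}},"required":["offset","delta_rot"]}

```bash
mkdir -p pics
cat > h.py <<'E'
import numpy as np, cv2, pickle
from plant import bot, vision
def snap(n,f):
    s=bot.observe(); d=vision.snapshot(n); d['state']=s
    pickle.dump(d,open(f'pics/{f}.pkl','wb')); cv2.imwrite(f'pics/{f}.png',d['color']); return d
def ld(f): return pickle.load(open(f'pics/{f}.pkl','rb'))
def ray(d,u,v):
    f=240/np.tan(np.radians(d['vfov'])/2); x=(u-d['cx'])/f; y=(v-d['cy'])/f
    if 'mount' in d:
        r=np.hypot(x,y); k=np.sin(r)/r if r>1e-9 else 1
        c=np.array([x*k,y*k,np.cos(r)]); M=d['mount']; R=cv2.Rodrigues(np.array(d['state']['tool_rot'],float))[0]
        M=np.array(M); return R@M[:3,3]+np.array(d['state']['tool_pos']), R@M[:3,:3]@c
    R=cv2.Rodrigues(np.array(d['rvec'],float))[0]; t=np.array(d['tvec'],float).ravel()
    return -R.T@t, R.T@np.array([x,y,1])
def at(d,u,v,z):
    o,r=ray(d,u,v); return o+r*(z-o[2])/r[2]
E
python3 -c "
from h import *
for n in('scene','side','wrist'): d=snap(n,n+'0')
print(bot.observe()); print({k:v for k,v in d.items() if k!='color'})"
```

```text
{'clock': 0.15, 'joint_positions': array([ 1.12639487e+00,  3.51131473e-01,  1.65224727e+00,  1.32557935e-06,
        1.13909166e+00, -8.46077370e-02]), 'joint_vel': array([ 0.00130122, -0.00241203, -0.00445627,  0.00210455, -0.00017943,
       -0.00072492]), 'tau': array([ 7.53876775e-04, -4.97469306e+01, -2.85341746e+01,  6.97940891e-02,
        2.47066497e-02, -3.79153119e-05]), 'tool_pos': array([193.51603341, 514.563304  , 218.22601747]), 'tool_rot': array([-5.62078746e-01, -3.09066677e+00,  1.33022182e-03]), 'force': array([0.33303248, 0.37338311, 0.88885194]), 'ft_torque': array([-0.00970943, -0.03974145, -0.02086579]), 'gripper_force': 0.0, 'opening': 1.0042568404437784}
{'vfov': 65.70646984690485, 'cx': 321.74126590645255, 'cy': 241.32329534619976, 'mount': array([[-1.21221857e-04, -9.53626788e-01, -3.00991587e-01,
         8.39445953e+01],
       [ 9.99999834e-01, -2.84907294e-04,  4.99925569e-04,
        -8.92705964e-01],
       [-5.62497113e-04, -3.00991476e-01,  9.53626664e-01,
        -1.65564926e+02],
       [ 0.00000000e+00,  0.00000000e+00,  0.00000000e+00,
         1.00000000e+00]]), 'state': {'clock': 0.1, 'joint_positions': array([ 1.12641437e+00,  3.51184400e-01,  1.65234276e+00,  1.32070865e-05,
        1.13909131e+00, -8.45869743e-02]), 'joint_vel': array([-7.83058818e-04,  8.73506508e-05, -2.46817228e-03, -5.51401593e-04,
        1.21062938e-03,  2.37671290e-03]), 'tau': array([-7.93625004e-04, -4.98029959e+01, -2.85700089e+01,  7.00229849e-02,
        2.40038009e-02, -2.18948298e-05]), 'tool_pos': array([193.48196972, 514.52357719, 218.16073114]), 'tool_rot': array([-5.62079585e-01, -3.09061660e+00,  1.55025565e-03]), 'force': array([-0.20913979,  0.84340263, -0.53818842]), 'ft_torque': array([-0.02393948, -0.02191095, -0.01708952]), 'gripper_force': 0.0, 'opening': 1.00246717308241}}
```

View pics/scene0.png

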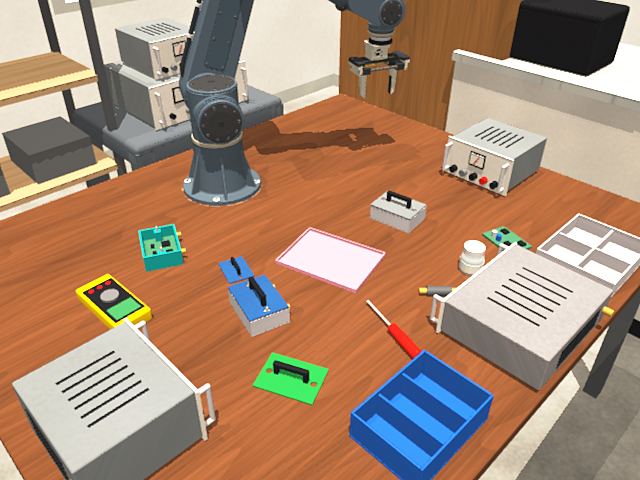

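View pics/side0.png

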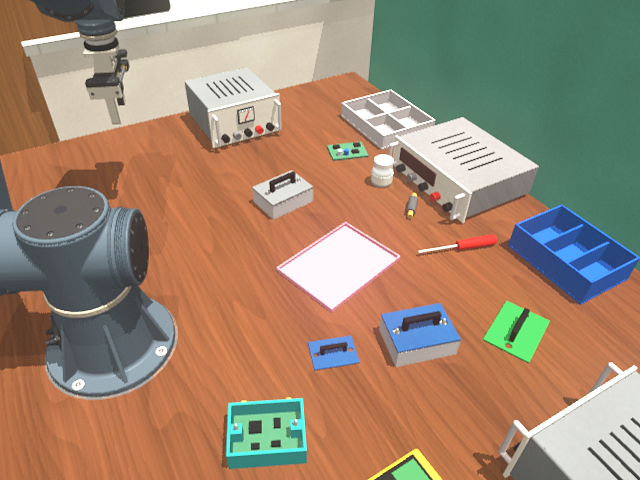

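View pics/wrist0.png

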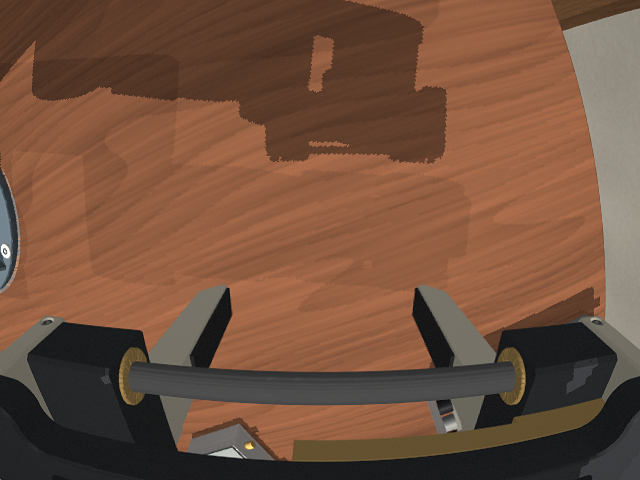

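The blue cover with its housing is at scene (258,300) and side (420,330). The tray is at scene (330,258) and side (338,263). A small blue decoy cover sits at scene (236,268), and the green cover, turquoise housing and grey module are all to be left alone. I'll enlarge the cover and tray next.

```bash
python3 -c "
from h import *
def crop(f,x,y,w,h): return cv2.resize(ld(f)['color'][y:y+h,x:x+w],(400,300),interpolation=cv2.INTER_CUBIC)
a=np.hstack([crop('scene0',215,265,100,75),crop('side0',370,295,100,75)])
b=np.hstack([crop('scene0',264,214,133,100),crop('side0',270,215,133,100)])
cv2.imwrite('pics/c0.png',np.vstack([a,b]))
for f in('scene0','side0'):
  print(f,at(ld(f),*((258,292) if f=='scene0' else (420,325)),49),at(ld(f),*((331,258) if f=='scene0' else (339,263)),3))"
```

```text
scene0 [ 530.35580411 -283.84316377   49.        ] [516.58215304 -24.96708097   3.        ]
side0 [ 543.57852392 -291.59314542   49.        ] [520.71147087 -24.2292338    3.        ]
```

View pics/c0.png

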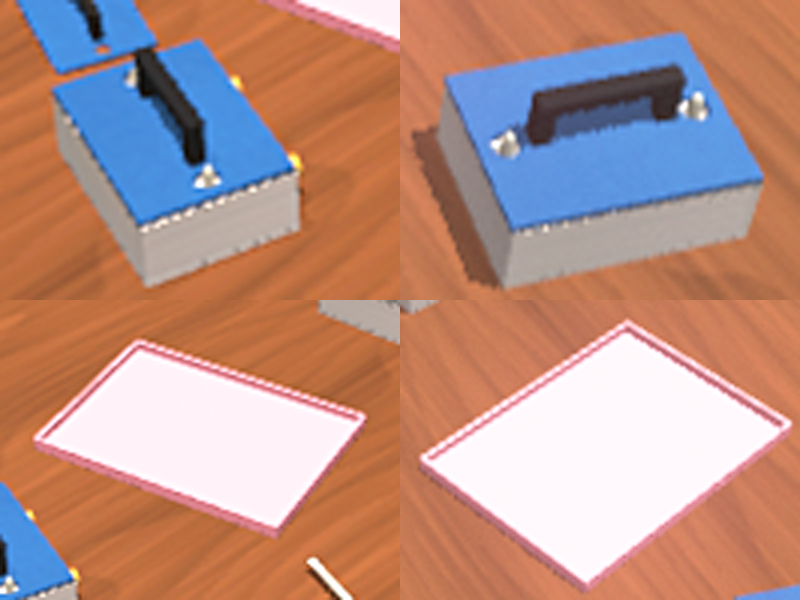

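The crop shows both blue plate outlines: scene crop corners (52,92), (203,40), (300,172), (137,224), and side crop corners (446,76), (685,33), (764,181), (512,231). The tray rim corners are readable too. I'll compute the poses from these.

```bash
python3 -c "
from h import *
def run(name,f,pts,x0,y0,s,z,ox,oy):
  P=np.array([at(ld(f),x0+(a-ox+.5)/s-.5,y0+(b-oy+.5)/s-.5,z)[:2] for a,b in pts])
  L=np.linalg.norm(np.roll(P,-1,0)-P,axis=1); 
  i=0 if L[0]+L[2]>L[1]+L[3] else 1
  v=P[(i+1)%4]-P[i]-(P[(i+3)%4]-P[(i+2)%4]); 
  print(name,f,P.mean(0).round(1),'sides',L.round(),'long yaw',np.degrees(np.arctan2(v[1],v[0])).round(1)%180)
run('cover','scene0',[(52,92),(203,40),(300,172),(137,224)],215,265,4,49,0,0)
run('cover','side0',[(446,76),(685,33),(764,181),(512,231)],370,295,4,49,400,0)
run('tray','scene0',[(136,341),(366,416),(276,527),(35,438)],264,214,3,12,0,300)
run('tray','side0',[(628,320),(792,426),(586,581),(421,460)],270,215,3,12,400,300)
# handle bar top ends z=81
for f,p in(('scene0',[(145,50),(197,122)]),('side0',[(535,92),(682,68)])):
  x0,y0,ox=(215,265,0) if f=='scene0' else (370,295,400)
  Q=[at(ld(f),x0+(a-ox)/4,y0+b/4,81)[:2] for a,b in p]; print(np.round(Q,1),np.mean(Q,0))
"
```

```text
cover scene0 [ 543.3 -295.3] sides [ 98. 133.  97. 126.] long yaw 164.3
cover side0 [ 541.4 -294.7] sides [130.  97. 129.  98.] long yaw 164.2
tray scene0 [518.2 -27.6] sides [237. 175. 235. 174.] long yaw 15.8
tray side0 [518.6 -28.3] sides [179. 233. 173. 239.] long yaw 15.599999999999994
[[ 509.7 -284.7]
 [ 579.  -303.7]] [ 544.32335183 -294.19670359]
[[ 506.4 -281.2]
 [ 578.7 -303.6]] [ 542.51975859 -292.37619937]
```

>>> carry_out:
  offset:
    - [0.05,-0.1,0]
    - [0.13,-0.28,0]
    - [0.21,-0.47,0]
    - [0.28,-0.65,0]
    - [0.35,-0.81,0]
  delta_rot:
    - [0,0,0.01]
    - [0,0,0.02]
    - [0,0,0.03]
    - [0,0,0.04]
    - [0,0,0.053]
  grip: 60

```text
clock: 0.78
tool_pos: [281.3, 310.7, 218.6]
tool_rot: [-0.432, -3.112, 0.0]
force: [1.3, 1.1, 0.0]
opening: 0.648
gripper_force: 0.0
```

>>> carry_out:
  offset:
    - [0.07,-0.16,0]
    - [0.14,-0.32,0]
    - [0.21,-0.48,0]
    - [0.28,-0.65,0]
    - [0.35,-0.81,0]
  delta_rot:
    - [0,0,0]
    - [0,0,0]
    - [0,0,0]
    - [0,0,0]
    - [0,0,0]

```text
clock: 1.4
tool_pos: [368.9, 108.3, 218.7]
tool_rot: [0.433, 3.111, 0.0]
force: [0.6, 0.5, -0.1]
opening: 0.65
gripper_force: 0.0
```

>>> carry_out:
  offset:
    - [0.07,-0.16,0]
    - [0.14,-0.32,0]
    - [0.21,-0.48,0]
    - [0.28,-0.65,0]
    - [0.35,-0.81,0]
  delta_rot:
    - [0,0,0]
    - [0,0,0]
    - [0,0,0]
    - [0,0,0]
    - [0,0,0]

```text
clock: 2.02
tool_pos: [456.4, -94.3, 218.6]
tool_rot: [-0.434, -3.111, -0.0]
force: [0.2, 0.4, 0.2]
opening: 0.645
gripper_force: 0.0
```

>>> carry_out:
  offset:
    - [0.07,-0.17,0]
    - [0.14,-0.34,0]
    - [0.21,-0.52,0]
    - [0.28,-0.66,0]
    - [0.33,-0.76,0]
    - [0.346,-0.808,0]
    - [0.346,-0.808,0]
    - [0.346,-0.808,0]
  delta_rot:
    - [0,0,0]
    - [0,0,0]
    - [0,0,0]
    - [0,0,0]
    - [0,0,0]
    - [0,0,0]
    - [0,0,0]
    - [0,0,0]

```text
clock: 3.02
tool_pos: [542.3, -293.8, 218.7]
tool_rot: [-0.432, -3.111, -0.0]
force: [0.4, -0.2, -0.5]
opening: 0.643
gripper_force: 0.0
```

```bash
python3 -c "
from h import *
d=snap('wrist','wrist1'); s=d['state']; print(s['clock'],s['tool_pos'],s['tool_rot'],s['joint_positions'],s['force'])
R=cv2.Rodrigues(s['tool_rot'])[0]; print('tool y yaw',np.degrees(np.arctan2(R[1,1],R[0,1])))
"
```

```text
3.025 [ 542.31882567 -293.83401605  218.67867275] [-4.32212378e-01 -3.11140524e+00 -3.84652343e-04] [-5.72035291e-01  4.72459658e-01  1.46864290e+00  9.80392097e-05
  1.20087527e+00 -1.86680915e+00] [ 0.42211998 -0.22096137 -0.51754254]
tool y yaw 74.18304360762488
```

View pics/wrist1.png

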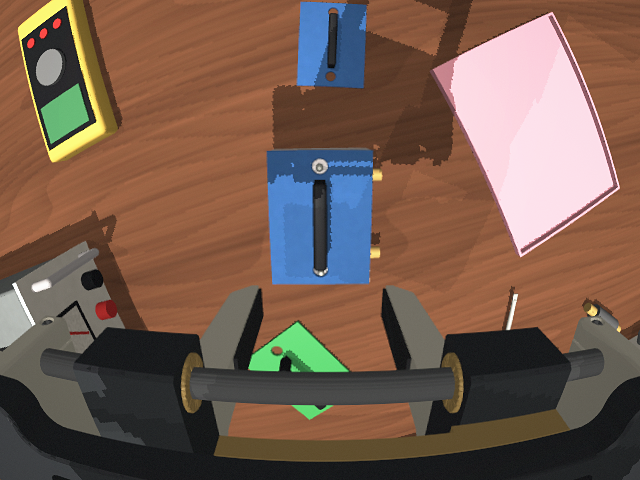

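The wrist view shows the cover's plate corners at (267,151), (373,151), (371,284), (272,284). The bar runs from (320,181) to (320,268), and the tray corners are at (551,13), (619,187), (521,255), (432,70).

```bash
python3 -c "
from h import *
d=ld('wrist1')
for n,p,z in(('bar',[(320,181),(320,268)],81),('plate',[(267,151),(373,151),(371,284),(272,284)],49),('tray',[(551,13),(619,187),(521,255),(432,70)],12)):
  P=np.array([at(d,a,b,z)[:2] for a,b in p]); v=P[0]-P[-1]if n=='plate' else P[1]-P[0]
  if n=='plate': v=P[0]-P[3]+P[1]-P[2]
  print(n,P.round(1).tolist(),P.mean(0),np.linalg.norm(np.roll(P,-1,0)-P,axis=1).round(),np.degrees(np.arctan2(v[1],v[0]))%180)
"
```

```text
bar [[503.0, -284.9], [576.5, -305.9]] [ 539.75681837 -295.41036822] [76. 76.] 164.10282312004205
plate [[467.5, -324.6], [493.6, -232.8], [619.1, -265.5], [592.3, -360.0]] [ 543.11490958 -295.74640204] [ 95. 130.  98. 130.] 164.7710934517179
tray [[384.2, 20.3], [608.2, 85.1], [654.8, -81.9], [430.5, -147.4]] [519.4163888  -30.99492215] [233. 173. 234. 174.] 16.122593099478188
```

>>> carry_out:
  offset:
    - [0,0,-0.08]
    - [0,0,-0.2]
    - [0,0,-0.34]
    - [0,0,-0.46]
    - [0,0,-0.55]
    - [0,0,-0.61]
    - [0,0,-0.64]
    - [0,0,-0.648]
    - [0,0,-0.648]
    - [0,0,-0.648]
  delta_rot:
    - [0,0,0]
    - [0,0,0]
    - [0,0,0]
    - [0,0,0]
    - [0,0,0]
    - [0,0,0]
    - [0,0,0]
    - [0,0,0]
    - [0,0,0]
    - [0,0,0]

```text
clock: 4.32
tool_pos: [542.9, -294.9, 57.2]
tool_rot: [0.433, 3.111, -0.001]
force: [-0.3, 0.5, 0.2]
opening: 0.646
gripper_force: 0.0
```

>>> carry_out:
  offset:
    - [0,0,0]
    - [0,0,0]
    - [0,0,0]
    - [0,0,0]
    - [0,0,0]
    - [0,0,0]
    - [0,0,0]
    - [0,0,0]
  delta_rot:
    - [0,0,0]
    - [0,0,0]
    - [0,0,0]
    - [0,0,0]
    - [0,0,0]
    - [0,0,0]
    - [0,0,0]
    - [0,0,0]
  grip: 0
  newtons: 25

```text
clock: 5.32
tool_pos: [542.6, -294.8, 56.6]
tool_rot: [-0.433, -3.112, 0.0]
force: [0.1, -0.5, -0.6]
opening: 0.122
gripper_force: 25.0
```

The gripper is closed on the 12 mm bar. Next I'll lift straight up, slowly at first.

>>> carry_out:
  offset:
    - [0,0,0.01]
    - [0,0,0.025]
    - [0,0,0.045]
    - [0,0,0.07]
    - [0,0,0.1]
    - [0,0,0.14]
    - [0,0,0.18]
    - [0,0,0.24]
    - [0,0,0.3]
    - [0,0,0.36]
    - [0,0,0.39]
    - [0,0,0.4]
    - [0,0,0.4]
  delta_rot:
    - [0,0,0]
    - [0,0,0]
    - [0,0,0]
    - [0,0,0]
    - [0,0,0]
    - [0,0,0]
    - [0,0,0]
    - [0,0,0]
    - [0,0,0]
    - [0,0,0]
    - [0,0,0]
    - [0,0,0]
    - [0,0,0]

```text
clock: 6.95
tool_pos: [542.5, -294.6, 156.4]
tool_rot: [-0.433, -3.111, -0.0]
force: [-0.0, -0.2, -1.9]
opening: 0.123
gripper_force: 25.0
```

```bash
python3 -c "
from h import *
w=snap('wrist','w2');s=snap('side','s2')
cv2.imwrite('pics/c2.png',np.hstack([cv2.resize(w['color'],(400,300)),cv2.resize(s['color'][200:380,300:540],(400,300))]))
print(bot.observe()['force'],bot.observe()['tool_pos'])"
```

```text
[-2.54408184e-03  1.18747928e+00 -2.64844927e+00] [ 542.40321772 -294.57269765  156.09753346]
```

View pics/c2.png

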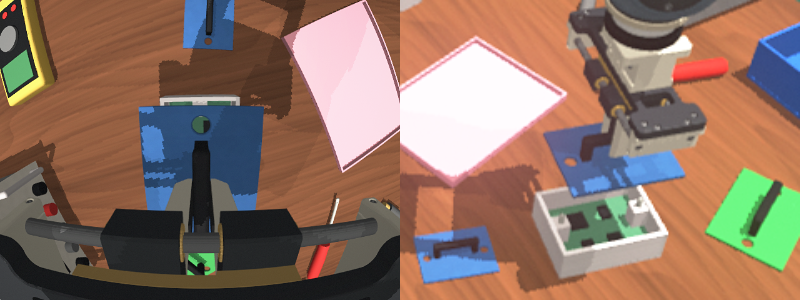

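The side view shows the cover lifted clear of its pins and hanging level. The wrist crop has its far edge at about (138,107) to (265,107). I'll carry it to the tray and turn it +31.5°.

>>> carry_out:
  offset:
    - [-0.01,0.05,0]
    - [-0.02,0.15,0]
    - [-0.03,0.27,0]
    - [-0.04,0.4,0]
    - [-0.05,0.53,0]
    - [-0.06,0.66,0]
    - [-0.07,0.79,0]
    - [-0.08,0.9,0]
    - [-0.09,0.97,0]
    - [-0.096,1.0,0]
  delta_rot:
    - [0,0,0.01]
    - [0,0,0.04]
    - [0,0,0.08]
    - [0,0,0.13]
    - [0,0,0.18]
    - [0,0,0.23]
    - [0,0,0.28]
    - [0,0,0.32]
    - [0,0,0.34]
    - [0,0,0.35]

```text
clock: 8.3
tool_pos: [518.3, -43.9, 156.6]
tool_rot: [0.43, -3.112, 0.0]
force: [-0.4, 0.1, -2.0]
opening: 0.126
gripper_force: 25.0
```

>>> carry_out:
  offset:
    - [0,0.04,-0.02]
    - [0,0.06,-0.08]
    - [0,0.065,-0.16]
    - [0,0.065,-0.24]
    - [0,0.065,-0.3]
    - [0,0.065,-0.34]
    - [0,0.065,-0.36]
    - [0,0.065,-0.36]
    - [0,0.065,-0.36]
  delta_rot:
    - [0,0,0]
    - [0,0,0]
    - [0,0,0]
    - [0,0,0]
    - [0,0,0]
    - [0,0,0]
    - [0,0,0]
    - [0,0,0]
    - [0,0,0]

```text
clock: 9.43
tool_pos: [519.0, -28.5, 67.1]
tool_rot: [-0.428, 3.111, -0.0]
force: [-0.3, 0.2, -1.8]
opening: 0.13
gripper_force: 25.0
```

```bash
python3 -c "
from h import *
w=snap('scene','sc3');s=snap('side','s3')
print(bot.observe()['force'],bot.observe()['tool_pos'])
cv2.imwrite('pics/c3.png',np.hstack([cv2.resize(d['color'][y:y+150,x:x+133],(400,450),interpolation=cv2.INTER_CUBIC) for d,x,y in((w,264,170),(s,270,180))]))"
```

```text
[-0.28521579  0.23447144 -2.99294615] [518.92347541 -28.51169341  67.10207039]
```

View pics/c3.png

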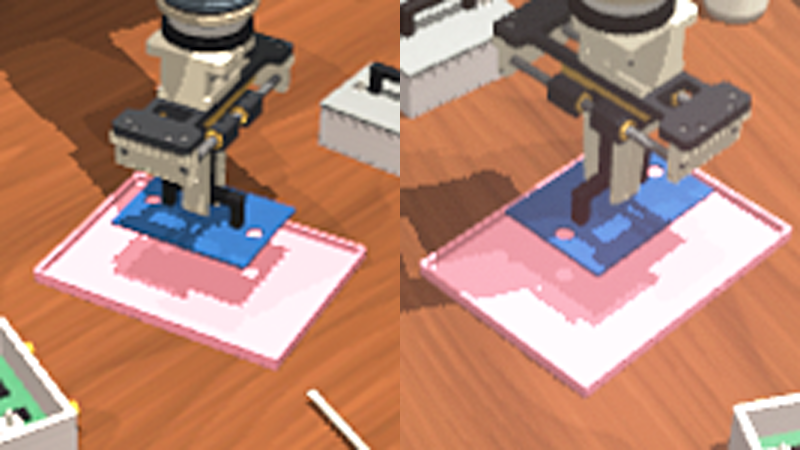

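The cover hangs about 50 mm above the tray. Its side-crop corners are (507,210), (602,274), (712,185), and its scene-crop corners are (295,208), (248,268), (112,221). I'll check centring and yaw.

```bash
python3 -c "
from h import *
for f,p,x0,y0,ox in(('sc3',[(112,221),(248,268),(295,208)],264,170,0),('s3',[(507,210),(602,274),(712,185)],270,180,400)):
  P=np.array([at(ld(f),x0+(a-ox)/3.0075,y0+b/3,59.5)[:2] for a,b in p]); L=np.diff(P,axis=0)
  print(f,((P[0]+P[2])/2).round(1),np.linalg.norm(L,axis=1).round(1),np.degrees(np.arctan2(L[:,1],L[:,0])).round(1))
"
```

```text
sc3 [519.6 -26.5] [131.4  96.5] [ 15.7 108.1]
s3 [519.6 -25.6] [ 96.4 131.1] [-73.5  18.7]
```

>>> carry_out:
  offset:
    - [-0.002,-0.003,-0.03]
    - [-0.003,-0.006,-0.07]
    - [-0.003,-0.006,-0.11]
    - [-0.003,-0.006,-0.14]
    - [-0.003,-0.006,-0.165]
    - [-0.003,-0.006,-0.18]
    - [-0.003,-0.006,-0.186]
    - [-0.003,-0.006,-0.19]
    - [-0.003,-0.006,-0.194]
    - [-0.003,-0.006,-0.197]
    - [-0.003,-0.006,-0.2]
    - [-0.003,-0.006,-0.2]
    - [-0.003,-0.006,-0.2]
    - [-0.003,-0.006,-0.2]
  delta_rot:
    - [0,0,-0.005]
    - [0,0,-0.005]
    - [0,0,-0.005]
    - [0,0,-0.005]
    - [0,0,-0.005]
    - [0,0,-0.005]
    - [0,0,-0.005]
    - [0,0,-0.005]
    - [0,0,-0.005]
    - [0,0,-0.005]
    - [0,0,-0.005]
    - [0,0,-0.005]
    - [0,0,-0.005]
    - [0,0,-0.005]

```text
clock: 11.28
tool_pos: [517.9, -30.0, 16.7]
tool_rot: [0.416, -3.114, 0.0]
force: [0.5, 0.8, -2.3]
opening: 0.125
gripper_force: 25.0
```

>>> carry_out:
  offset:
    - [0,0,-0.002]
    - [0,0,-0.004]
    - [0,0,-0.006]
    - [0,0,-0.006]
    - [0,0,-0.006]
    - [0,0,-0.006]
  delta_rot:
    - [0,0,0]
    - [0,0,0]
    - [0,0,0]
    - [0,0,0]
    - [0,0,0]
    - [0,0,0]

```text
clock: 12.02
tool_pos: [517.9, -30.0, 15.1]
tool_rot: [0.416, -3.114, 0.0]
force: [1.0, 0.1, -2.6]
opening: 0.126
gripper_force: 25.0
```

Not touching yet, so I'll lower it in small steps.

>>> carry_out:
  offset:
    - [0,0,-0.001]
    - [0,0,-0.002]
    - [0,0,-0.003]
    - [0,0,-0.004]
    - [0,0,-0.004]
    - [0,0,-0.004]
  delta_rot:
    - [0,0,0]
    - [0,0,0]
    - [0,0,0]
    - [0,0,0]
    - [0,0,0]
    - [0,0,0]

```text
clock: 12.78
tool_pos: [517.9, -30.0, 14.6]
tool_rot: [-0.416, 3.114, -0.0]
force: [-2.4, 0.0, 6.1]
opening: 0.125
gripper_force: 25.0
```

>>> carry_out:
  offset:
    - [0,0,0]
    - [0,0,0]
    - [0,0,0]
  delta_rot:
    - [0,0,0]
    - [0,0,0]
    - [0,0,0]
  newtons: 3

```text
clock: 13.15
tool_pos: [518.1, -29.9, 14.3]
tool_rot: [-0.416, 3.114, -0.0]
force: [-1.0, 0.9, 3.9]
opening: 0.127
gripper_force: 3.0
```

>>> carry_out:
  offset:
    - [0,0,0]
    - [0,0,0]
    - [0,0,0]
    - [0,0,0]
    - [0,0,0]
    - [0,0,0]
  delta_rot:
    - [0,0,0]
    - [0,0,0]
    - [0,0,0]
    - [0,0,0]
    - [0,0,0]
    - [0,0,0]
  grip: 45

```text
clock: 13.9
tool_pos: [517.9, -30.0, 14.1]
tool_rot: [-0.416, 3.114, -0.0]
force: [0.5, -0.6, 0.0]
opening: 0.481
gripper_force: 0.0
```

>>> carry_out:
  offset:
    - [0,0,0.02]
    - [0,0,0.06]
    - [0,0,0.12]
    - [0,0,0.22]
    - [0,0,0.36]
    - [0,0,0.52]
    - [0,0,0.68]
    - [0,0,0.78]
    - [0,0,0.8]
    - [0,0,0.8]
  delta_rot:
    - [0,0,0]
    - [0,0,0]
    - [0,0,0]
    - [0,0,0]
    - [0,0,0]
    - [0,0,0]
    - [0,0,0]
    - [0,0,0]
    - [0,0,0]
    - [0,0,0]

```text
clock: 15.15
tool_pos: [517.6, -29.9, 214.0]
tool_rot: [0.416, -3.114, -0.0]
force: [-0.1, -0.0, -0.7]
opening: 0.484
gripper_force: 0.0
```

```bash
python3 -c "
from h import *
w=snap('scene','sc4');s=snap('side','s4');r=snap('wrist','w4')
print(bot.observe()['force'],bot.observe()['tool_pos'])
a=np.hstack([cv2.resize(d['color'][y:y+100,x:x+133],(400,300),interpolation=cv2.INTER_CUBIC) for d,x,y in((w,264,214),(s,270,215))])
cv2.imwrite('pics/c4.png',np.vstack([a,np.hstack([cv2.resize(r['color'][:300,120:520],(400,300)),cv2.resize(s['color'],(400,300))])]))"
```

```text
[0.59483809 0.31346243 0.25996705] [517.36504136 -29.90317092 213.10943131]
```

View pics/c4.png

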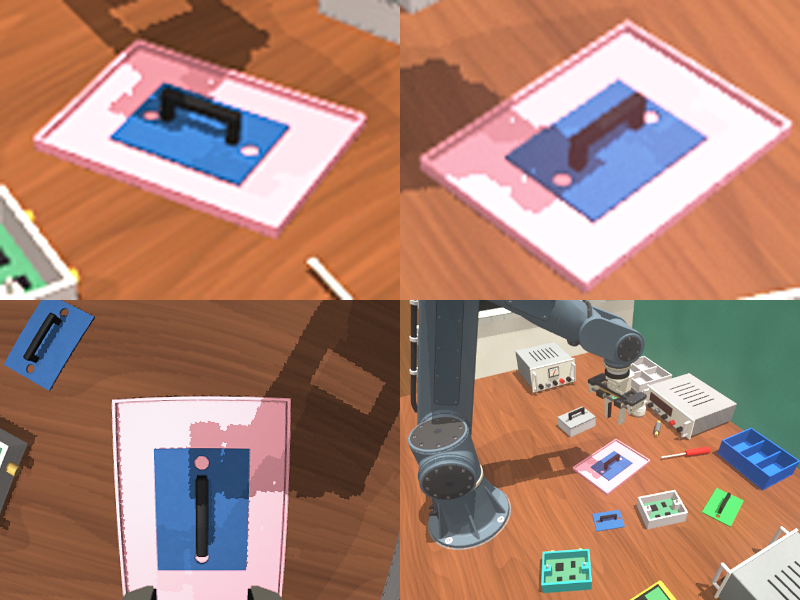

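The cover lies flat in the tray. Its scene-crop corners are (165,82), (289,127), (242,185), (110,138), and its side-crop corners are (620,79), (707,136), (595,221), (505,157). One last numeric check against the tray.

```bash
python3 -c "
from h import *
for f,p,x0,y0,ox in(('sc4',[(165,82),(289,127),(242,185),(110,138)],264,214,0),('s4',[(505,157),(620,79),(707,136),(595,221)],270,215,400)):
  P=np.array([at(ld(f),x0+(a-ox)/3.0075,y0+b/3,7)[:2] for a,b in p]); v=P[1]-P[0]+P[2]-P[3]
  print(f,P.mean(0).round(1),np.linalg.norm(np.roll(P,-1,0)-P,axis=1).round(),np.degrees(np.arctan2(v[1],v[0])).round(1))
"
```

```text
sc4 [519.7 -29. ] [129.  93. 130.  97.] 14.9
s4 [516.9 -30. ] [131.  93. 129.  95.] 15.7
```

The cover's centre is about (518.3,-29.5) against the tray's (518.4,-28), and the yaw is 15.3° against 15.7°. That is good, so I'm handing in.

```bash
python3 -c "
from h import *
print(bot.sign_off())"
```

```text
the job is handed in; nothing more can be done
None
```

The blue cover lies flat and right way up in the pink tray, about 1.5 mm off centre and 0.4° off the tray's long sides by my camera measurements; I left the grey module alone and handed the job in at about 15 s.

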